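Clamp the glued charger case in its jig

TASK

The freshly glued charger case sits in the green gluing jig. Push the aluminium swing strap round with a finger until it rests against its stop, over the case; only then push the yellow cam lever all the way down, so that the rubber pad clamps the case. The case stays sitting in its nest, the glue bottle, the tin and the screwdriver stay where they are, and at the end the hand is clear of everything.

Things in the scene. Friction and masses are not known exactly. Their poses are not given: they have to be found in the camera images.
- jig: gluing jig, screwed down: green base plate 150 x 250 x 18 mm. Origin: centre of its underside, on the table; z up. In its axes: the nest for the case is at (0, -50) mm; the strap's vertical pivot post at (0, 55) mm; a dark stop pin, 10 mm thick and 92 mm high, at (12.5, 12) mm.
- strap (a joint): angle of the swing strap about the vertical pivot post (rad). At 0 it points along the jig's -x; it grows anticlockwise seen from above; at 1.571 it points along the jig's -y, over the case, against its stop (a firm end stop; it also cannot go below -0.2). Starts between 0 and 0.6. It stays where it is left: friction 0.2 N m, about 2 N at its free end.
- strap_end (a point): middle of the end face of the strap's free end, 135 mm from the pivot axis. The strap is an aluminium bar 14 mm wide and 26 mm tall, its underside 70 mm and its top 96 mm above the table, with a round hub 36 mm across at the pivot.
- cam_lever (a joint): angle of the yellow cam lever (rad). 0: up, 0.9 rad above level; 0.9: fully down, level, at its stop. Starts between 0 and 0.15. It is hinged on top of the strap's hub and turns with the strap: seen from above it always points away from the strap's free end, to the other side of the pivot. It stays where it is left; friction 0.25 N m, so about 3 to 5 N near its end. Pushing it down drives the rubber pad up to 7 mm down out of the strap, which clamps with about 9 N.
- lever_end (a point): middle of the lever's free end, 110 mm from the cam axis. The lever's yellow grip runs over the last 65 mm; it is 24 mm wide and 12 mm thick.
- cam_axis (a point): middle of the lever's horizontal hinge axis, on the pivot axis, 112 mm above the table.
- pad: black rubber pad 20 mm across under the strap, 105 mm from the pivot axis, on a spring. Origin: centre of its underside, 3 mm above the top of the case while the lever is fully up.
- case: loose white charger case, 50 x 70 x 34 mm, 0.16 kg, in the nest between four plywood blocks 12 mm high, with 1.5 mm of play; it stands on the 18 mm base plate, its top 52 mm above the table. Origin: centre of its underside; long side along y.
- nest (a point): centre of the nest's floor, on top of the base plate, 18 mm above the table.
- glue: white glue bottle with orange cap, 40 mm across, 100 mm high, loose; a bystander. Origin: centre of its underside.
- tin: open red tin, 64 mm across, 45 mm high, loose; a bystander. Origin: centre of its underside.
- screwdriver: screwdriver with a red handle, 190 mm long, lying loose; a bystander. Origin: under the middle of it.
Not all that is in view belongs to the job. Leave any pink or purple look-alike of the case alone.

How it is judged:
On the way, in this order (a step that is already met when the one before it is completed fails the run):
1. the strap is over the case, at its stop, with the lever still up (value of joint strap above 1.48 rad and value of joint cam_lever below 0.4 rad), for 0.2 s.
2. the lever is fully down and the pad clamps the case (value of joint strap above 1.45 rad and value of joint cam_lever above 0.8 rad and contact force between pad and case above 4 N), for 0.2 s.
At the end, for the whole second after the job is handed in: Strap within 0.12 rad of its stop over the case, lever within 0.1 rad of fully down, pad pressing the case with more than 4 N; the case at rest within 6 mm of its nest's centre and flat (0.06 rad); glue, tin and screwdriver within 20 mm of where they began (all of step 2 and distance between case and nest below 0.006 m and angle between case's own z axis and vertical below 0.06 rad and distance of each of glue, tin, screwdriver from where it was at the start of the episode below 0.02 m and linear speed of case below 0.01 m/s); the robot touches nothing.
It fails at once if the lever is pushed down before the strap is over the case (value of joint cam_lever above 0.4 rad and value of joint strap below 1.4 rad).
It fails at once if the case is lifted or pushed out of its nest (distance between case and nest above 0.01 m).
It fails at once if the glue bottle is moved, lifted or knocked over (distance of glue from where it was at the start of the episode above 0.025 m or angle between glue's own z axis and vertical above 0.4 rad).
It fails at once if the tin is moved, lifted or knocked over (distance of tin from where it was at the start of the episode above 0.025 m or angle between tin's own z axis and vertical above 0.4 rad).
It fails at once if the screwdriver is moved or lifted (distance of screwdriver from where it was at the start of the episode above 0.025 m).
It also fails if it takes over 54 s, if anything falls off the work surface, if the arm or the gripper's body presses on something with over 40 N, if the wrist force passes 120 N, or if a joint passes its speed limit or range.

ROBOT

A 6-joint arm with a two-finger parallel gripper is mounted at the origin on the work surface. World frame = base frame: x ahead of the robot, y to its left, z up, the work surface at z = 0. Lengths are in m, angles in rad, forces in N, time in s.
With the tool pointing down it reaches from about 0.325 to 0.775 m from the base axis. Payload 5.5 kg.
Tool frame: the origin (TCP) lies between the finger pads; the fingertips stand 25 mm ahead of it and the grasp point (between the pads) lies 6 mm ahead of it (nose_length is the distance from the TCP to the fingertips, in m); z points along the fingers, x is the direction in which the jaws open and shut, and the axes are right-handed (so a half turn about z gives the same grasp; the last joint's range is limited). The gripper opens to 88 mm and grips with 3 to 60 N. Pads are 20 mm wide; open, the fingers measure 115 mm over their backs; the gripper's body (75 mm by 178 mm) begins 61 mm behind the grasp point.
Start: joints at [-1.227, 0.091, 1.231, -0, 1.82, -0.057], TCP at [0.234, -0.552, 0.248] pointing down, gripper open.
Joint ranges: [-2.87, 2.87], [-0.86, 2.18], [0.17, 2.46], [-1.51, 4.65], [0.06, 2.69], [-2.65, 2.65]. Speed limits (rad/s): [2.57, 2.57, 3.01, 3.14, 3.14, 3.14].

INTERFACE

Orientations are given as [roll, pitch, yaw] about the fixed x, y, z axes, in that order (R = Rz(yaw) Ry(pitch) Rx(roll)).
In Python, from bench import reach, movel, move_j, gripper_to, wait, solve_ik, read_state, capture, MotionError, sign_off, nose_length gives the robot as it stands. Calls block until the motion is done:
- reach(position, orientation): joint-space move of the TCP to a pose.
- movel(position, orientation=None, feed=0.15, f_stop=None): straight line of the TCP; orientation=None keeps the orientation; feed is the mean speed in m/s. With f_stop (N) it stops when the force on the tool has changed by that much, and returns True; else False.
- move_j(angles): joint-space move.
- gripper_to(opening): finger opening in m; the grip force is fixed at half the most; returns when the fingers have stopped.
- wait(seconds).
- solve_ik(position, orientation): joint angles nearest the present ones, or None.
- read_state(): the state.
- capture(name): name is "side" or "top" or "wrist"; returns a dict with "frame" (384x512x3 uint8, red, green, blue), "z_map" (384x512 float32, m along the optical axis (not along the pixel's ray), 0 where there is no reading), "vertical_fov" (degrees; the focal length in pixels is half the picture's height over the tangent of half this angle, whatever the lens; pixels are square), "cx", "cy" (the principal point, pixels), "position" and "attitude" of the camera in the world; the wrist camera has in their place "tool_from_camera" (4x4, takes a point from camera to tool coordinates, whose origin is the TCP and whose axes are the tool frame's). Camera axes: x right, y down, z forward; pixel columns grow to the right and rows downward; lengths in m; the calibration is good to about 2 mm. The wrist camera is an equidistant fisheye: a pixel r from the principal point sees the ray r / f radians off the axis. A picture is of the moment at which its call begins: read the wrist's pose just before it.
A pose or a line that the arm cannot do raises MotionError and nothing moves.
- sign_off(): hands the job in, once; it reports no verdict.
The state is a dict: "time": time; "qpos": joint angles; "dq": joint speeds; "tau": joint torques, N m; "position": TCP position; "tcp_rot": TCP orientation; "force": force on the tool from outside, world axes, zero at the start; "wrist_torque": the same for the moment, N m; "gripper_width": finger opening in m.
Only numpy, scipy, OpenCV 4.12 (cv2) and the standard library are available. Lean on these libraries where they do the work, as an engineer would, in place of code of your own. Each camera call takes 0.05 s, during which the arm holds its last target.

## Working session

There is one attempt and no reset: what is moved stays moved. The work goes in short steps, each a Python script; the robot and the scene stay as the last script left them, time stands still between calls to the robot, and variables do not carry over. Pictures are saved under pics/ and viewed, and the job is handed in when it is done.

```bash
mkdir -p pics; ls
cat > h.py <<'E'
import numpy as np, cv2
from bench import *
from scipy.spatial.transform import Rotation as R
def save(n,fn):
    c=capture(n); cv2.imwrite('pics/'+fn+'.png',cv2.cvtColor(c['frame'],cv2.COLOR_RGB2BGR))
    np.savez('pics/'+fn+'.npz',**{k:v for k,v in c.items()}); return c
E
python3 - <<'E'
from h import *
for n in('top','side'):
    c=save(n,n+'0'); print(n,{k:v for k,v in c.items() if k not in('frame','z_map')})
print(nose_length, read_state())
E
```

```text
pics
top {'vertical_fov': 50.89862763850202, 'cx': 268.5435038226461, 'cy': 197.04554295384156, 'position': array([ 0.44212505, -0.0214669 ,  1.03250727]), 'attitude': array([-3.01845298,  0.0170714 , -1.55085532])}
side {'vertical_fov': 45.70623594979043, 'cx': 248.8889774701096, 'cy': 196.13382391925822, 'position': array([0.28299944, 0.68490575, 0.72096937]), 'attitude': array([-2.21157732, -0.00882348, -2.7722304 ])}
0.025 {'time': 0.1, 'qpos': array([-1.22672148e+00,  9.17696752e-02,  1.23174118e+00,  3.12721540e-05,
        1.81980333e+00, -5.66967262e-02]), 'dq': array([-0.00089245,  0.00121747, -0.00491268, -0.00152356, -0.00011974,
        0.00172299]), 'tau': array([ 4.09656175e-03, -4.47855127e+01, -4.07570171e+01,  7.01416167e-02,
        2.83405068e-02, -1.35510218e-04]), 'position': array([ 0.23401265, -0.55224596,  0.24664195]), 'tcp_rot': array([-3.14146483e+00,  1.71704987e-03, -1.17001697e+00]), 'force': array([0.46373888, 0.42900113, 0.00280766]), 'wrist_torque': array([-0.00909262,  0.01004504, -0.00604687]), 'gripper_width': 0.08755995079286272}
```

View pics/top0.png

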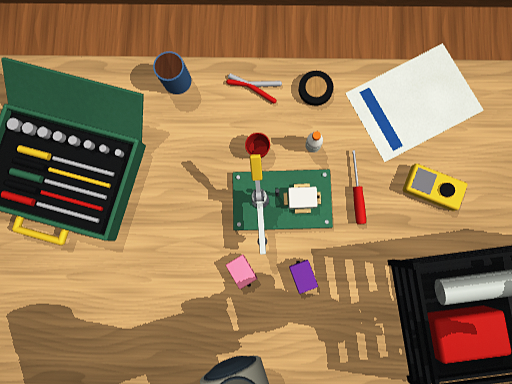

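View pics/side0.png

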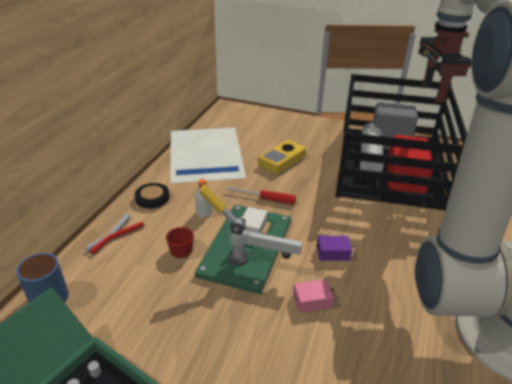

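```bash
cat >> h.py <<'E'
def proj(c,u,v,z=None,d=None):
    """pixel -> world, at known height z, or depth d"""
    f=c['frame'].shape[0]/2/np.tan(np.radians(float(c['vertical_fov']))/2)
    r=np.array([(u-float(c['cx']))/f,(v-float(c['cy']))/f,1.])
    Rm=R.from_euler('xyz',c['attitude']).as_matrix(); p=np.array(c['position'])
    if d is None: d=(z-p[2])/(Rm@r)[2]
    return p+Rm@r*d
E
python3 - <<'E'
from h import *
c=np.load('pics/top0.npz'); im=cv2.cvtColor(c['frame'],cv2.COLOR_RGB2BGR)
cv2.imwrite('pics/crop.png',cv2.resize(im[125:275,215:375],None,fx=5,fy=4*1.0 if 0 else 5,interpolation=cv2.INTER_CUBIC)[:, :800][:600])
cv2.imwrite('pics/crop2.png',cv2.resize(im[225:300,215:375],None,fx=5,fy=5,interpolation=cv2.INTER_CUBIC))
E
```

```text
(no output)
```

View pics/crop.png

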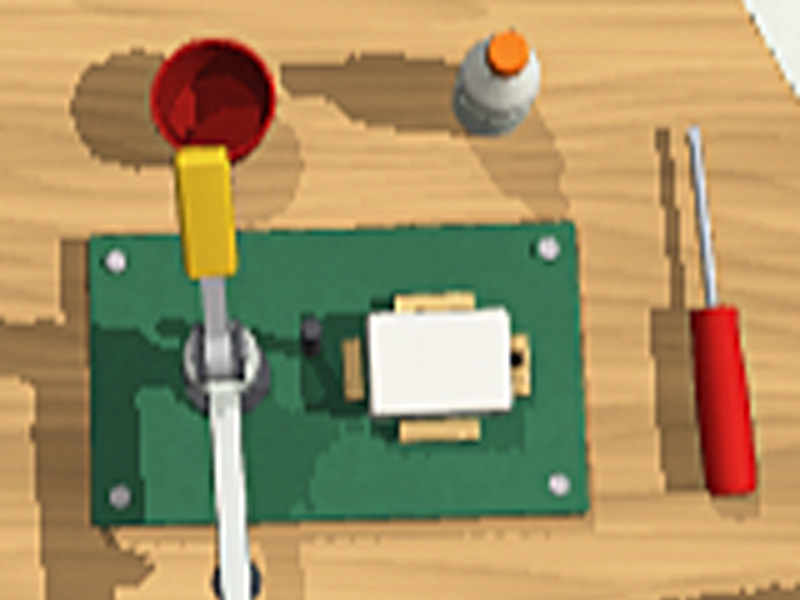

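View pics/crop2.png

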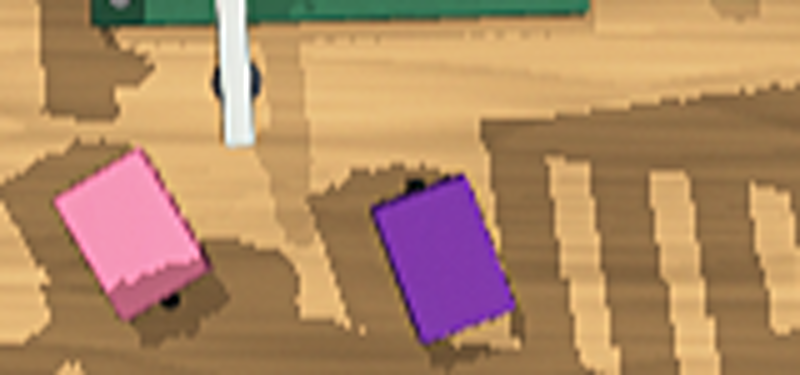

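Run:
```python
from h import *
c=np.load('pics/top0.npz')
f=lambda x,y:(215+(x+.5)/5-.5,125+(y+.5)/5-.5)
def P(n,x,y,z):
    u,v=f(x,y);zm=c['z_map'][int(round(v)),int(round(u))]
    print(n,proj(c,u,v,z).round(4), proj(c,u,v,d=zm).round(4))
    return proj(c,u,v,z)
q=[P('pl',*k,.018) for k in((90,238),(575,222),(588,513),(92,523))]
q=np.array(q)[:,:2]; ctr=q.mean(0); ax=(q[0]+q[3]-q[1]-q[2]); yaw=np.arctan2(ax[1],ax[0])-np.pi/2
# jig +y = image left edge mids minus right
print('ctr',ctr,'yaw',yaw,'len',np.linalg.norm(q[0]-q[1]),np.linalg.norm(q[3]-q[2]),np.linalg.norm(q[0]-q[3]),np.linalg.norm(q[1]-q[2]))
J=lambda x,y:ctr+np.array([np.cos(yaw)*x-np.sin(yaw)*y,np.sin(yaw)*x+np.cos(yaw)*y])
print('pivot',J(0,55),'nest',J(0,-50),'stop',J(12.5e-3,12e-3)) if 0 else print('pivot',J(0,.055),'nest',J(0,-.05),'stop',J(.0125,.012))
for k in((368,312),(508,310),(512,410),(370,416)):P('case',*k,.052)
P('pin',311,328,.092)
P('strapend',240,100*0+500+145,.096)
P('strapmid',230,450,.096)
P('lever',203,150,.19); P('levergripstart',212,270,.15)
P('tinL',152,100,.045);P('tinR',274,100,.045);P('tinT',212,40,.045)
P('cap',508,52,.1); P('screw',695,130,.005);P('screwh',732,490,.01);P('screwhL',692,310,.01)
P('pink',140,500+150,.034);P('pink',210,500+270,.03);P('purp',465,500+175,.034);P('purpl',372,710,.03)
```

```text
pl [0.6297 0.0916 0.018 ] [0.6304 0.092  0.0143]
pl [ 0.6421 -0.1559  0.018 ] [ 0.6455 -0.1582  0.0007]
pl [ 0.4941 -0.1626  0.018 ] [ 0.494  -0.1623  0.0197]
pl [0.4843 0.0861 0.018 ] [0.4844 0.0863 0.0158]
ctr [ 0.56257208 -0.0352049 ] yaw 0.04472685820162159 len 0.24773328507747588 0.24881323966216873 0.1454813131285145 0.1481875458061818
pivot [0.56011293 0.0197401 ] nest [ 0.56480768 -0.0851549 ] stop [ 0.57452304 -0.022658  ]
case [ 0.5888 -0.0501  0.052 ] [ 0.5941 -0.0511  0.017 ]
case [ 0.591  -0.1187  0.052 ] [ 0.5961 -0.122   0.0184]
case [ 0.5418 -0.1209  0.052 ] [ 0.5449 -0.124   0.0215]
case [ 0.5376 -0.0518  0.052 ] [ 0.5389 -0.0522  0.0381]
pin [ 0.5748 -0.0222  0.092 ] [ 0.575  -0.0222  0.0901]
strapend [0.4264 0.0079 0.096 ] [0.4264 0.0078 0.0973]
strapmid [0.5162 0.0145 0.096 ] [0.516  0.0144 0.099 ]
lever [0.6368 0.0253 0.19  ] [0.6363 0.0251 0.1924]
levergripstart [0.5918 0.0222 0.15  ] [0.5914 0.0221 0.1522]
tinL [0.6955 0.0596 0.045 ] [0.6954 0.0595 0.0454]
tinR [ 0.6965 -0.0017  0.045 ] [ 0.6971 -0.0016  0.0426]
tinT [0.7269 0.0301 0.045 ] [0.7269 0.0301 0.0452]
cap [ 0.7073 -0.1132  0.1   ] [ 0.7074 -0.1132  0.0999]
screw [ 0.6943 -0.2196  0.005 ] [ 0.6916 -0.2175  0.0158]
screwh [ 0.5075 -0.2362  0.01  ] [ 0.5067 -0.2335  0.0228]
screwhL [ 0.599  -0.2166  0.01  ] [ 6.006e-01 -2.186e-01 -5.000e-04]
pink [0.422  0.0589 0.034 ] [0.4217 0.0599 0.0212]
pink [0.3645 0.0233 0.03  ] [0.3624 0.0245 0.0031]
purp [ 0.4131 -0.1005  0.034 ] [ 0.4121 -0.1032 -0.0006]
purpl [ 0.3951 -0.0554  0.03  ] [ 0.395  -0.0555  0.029 ]
```

Run:
```python
from h import *
for n in('top0','side0'):
    c=np.load(f'pics/{n}.npz'); Rm=R.from_euler('xyz',c['attitude']).as_matrix()
    f=192/np.tan(np.radians(float(c['vertical_fov']))/2)
    for p in((.234,-.552,.247),(.234,-.552,.4),(0,0,.1)):
        q=Rm.T@(np.array(p)-c['position']); print(n,p,(q[:2]/q[2]*f+[c['cx'],c['cy']]).round())
c=np.load('pics/top0.npz')
for u,v in((400,262),(392,262),(500,255),(410,380),(460,290),(470,340)): print(u,v,proj(c,u,v,d=c['z_map'][v,u]).round(3))
```

```text
top0 (0.234, -0.552, 0.247) [561. 367.]
top0 (0.234, -0.552, 0.4) [635. 397.]
top0 (0, 0, 0.1) [262. 453.]
side0 (0.234, -0.552, 0.247) [435.  84.]
side0 (0.234, -0.552, 0.4) [451.  24.]
side0 (0, 0, 0.1) [535. 298.]
400 262 [ 0.414 -0.302  0.108]
392 262 [ 0.412 -0.303  0.044]
500 255 [ 0.435 -0.479  0.194]
410 380 [ 0.137 -0.345  0.028]
460 290 [ 0.353 -0.447  0.08 ]
470 340 [ 0.246 -0.457  0.096]
```

```bash
cat >> h.py <<'E'
PIV=np.array([.5601,.0197]); YJ=.0447
def dirs(th):
    a=np.pi+YJ+th; d=np.array([np.cos(a),np.sin(a)]); n=np.array([-d[1],d[0]]); return d,n
def pose(th,r,off,z):
    d,n=dirs(th); p=PIV+r*d-off*n
    return [p[0],p[1],z],[np.pi,0,np.arctan2(n[1],n[0])]
def st(): 
    s=read_state(); print('t',round(s['time'],2),s['position'].round(4),s['tcp_rot'].round(3),'F',s['force'].round(1),'w',s['gripper_width'])
E
python3 - <<'E'
from h import *
movel([.234,-.552,.34],feed=.2)
gripper_to(0.0)
p,o=pose(0.04,.12,.055,.30)
reach(p,o); st()
p[2]=.20; movel(p,o,feed=.2); st()
c=save('side','s1'); c=save('wrist','w1')
E
```

```text
t 4.37 [0.4361 0.0638 0.3   ] [-3.142 -0.    -1.487] F [ 0.7 -0.6  0. ] w 0.000511833448542869
t 5.02 [0.4362 0.0641 0.2011] [-3.14  -0.    -1.487] F [-0.3 -0.2  0.8] w 0.0004871497702752883
```

View pics/s1.png

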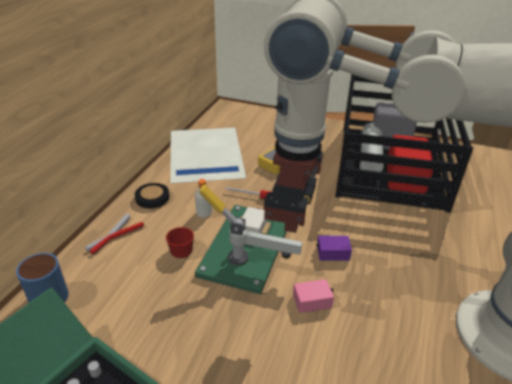

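View pics/w1.png

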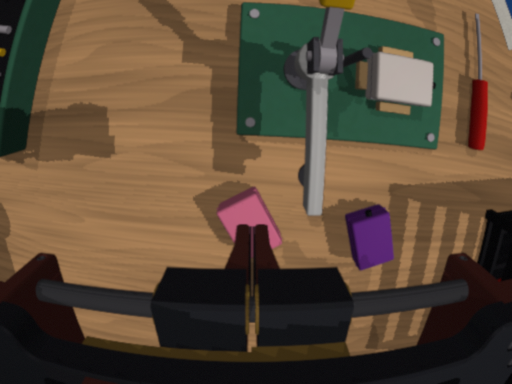

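The wrist view shows the closed fingertips at about (252,230), left of the strap, whose end is at (315,212). The space between is clear, so I can lower and sweep.

Run:
```python
from h import *
p,o=pose(0.04,.12,.055,.104); movel(p,o,feed=.15); st()
p,o=pose(0.04,.12,.022,.104); print(movel(p,o,feed=.05,f_stop=8)); st()
for th in np.arange(.2,1.41,.15):
    p,o=pose(th,.12,.022,.104)
    h=movel(p,o,feed=.08,f_stop=12)
    st()
    if h: print('stopped',th);break
c=save('top','t2'); save('wrist','w2')
```

```text
t 5.91 [0.4364 0.0644 0.1052] [-3.14  -0.    -1.486] F [ 0.2 -0.1  0.7] w 0.0005861502501579948
False
t 6.72 [0.4386 0.0315 0.1039] [ 3.141  0.    -1.486] F [ 0.6 -0.  -0.2] w 0.0004373929833292837
t 7.11 [0.4383 0.0121 0.104 ] [ 3.142  0.    -1.329] F [-0.1 -0.4 -0.4] w 0.0005205887463675048
t 7.48 [ 0.4408 -0.0058  0.104 ] [ 3.141  0.    -1.18 ] F [-0.1 -0.5  0.7] w 0.00019406547304438095
t 7.86 [ 0.446  -0.0233  0.104 ] [ 3.141  0.    -1.03 ] F [-0.5 -0.3 -0.1] w 0.00047399433877046187
t 8.23 [ 0.4537 -0.0398  0.104 ] [ 3.142  0.    -0.88 ] F [-0.4  0.2  0.5] w 0.0004348798593620524
t 8.61 [ 0.4638 -0.055   0.104 ] [ 3.142  0.    -0.73 ] F [-0.1 -1.2  0.9] w 0.0008550188234748635
t 8.98 [ 0.4761 -0.0686  0.104 ] [ 3.141  0.    -0.58 ] F [-0.1  0.   0.3] w 0.000926770579793325
t 9.36 [ 0.4902 -0.0802  0.104 ] [ 3.142  0.    -0.43 ] F [-0.2  0.1 -0.4] w 0.0008854506072026196
t 9.73 [ 0.506  -0.0895  0.104 ] [ 3.142  0.    -0.28 ] F [-0.  -0.2  0. ] w 0.00024341477411866222
t 10.11 [ 0.5229 -0.0964  0.104 ] [ 3.142  0.    -0.13 ] F [ 0.2  0.3 -0.6] w 0.0006255478159812662
```

View pics/t2.png

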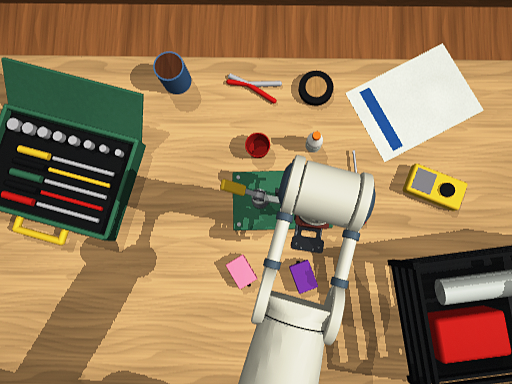

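View pics/w2.png

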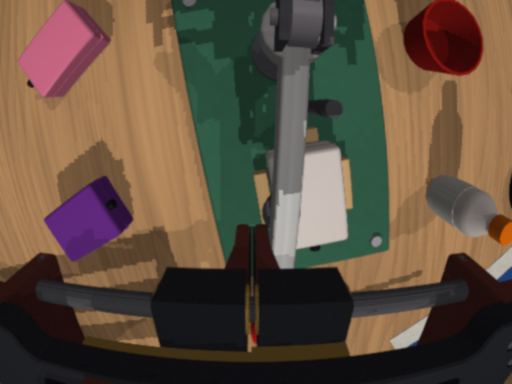

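The strap has followed round; its stop pin is at about (325,108) in the wrist view. I'll continue slowly to the stop.

Run:
```python
from h import *
for th in (1.48,1.53,1.58,1.63,1.68):
    p,o=pose(th,.12,.022,.104); o[2]=min(o[2],YJ)
    h=movel(p,o,feed=.03,f_stop=7); print(th,h); st()
    if h: break
wait(.3); st(); save('wrist','w3')
```

```text
1.48 False
t 10.68 [ 0.5326 -0.0991  0.104 ] [ 3.141 -0.    -0.047] F [ 0.7  0.3 -0.2] w 0.0005144054613808215
1.53 False
t 11.03 [ 0.5386 -0.1004  0.104 ] [ 3.142e+00 -0.000e+00  3.000e-03] F [-0.2 -0.7  0.2] w 0.0007530532104713975
1.58 False
t 11.38 [ 0.5447 -0.1013  0.104 ] [ 3.141 -0.     0.044] F [0.  0.1 0.4] w 0.00030081599946824353
1.63 True
t 11.64 [ 0.5492 -0.1016  0.1032] [-3.141  0.004  0.044] F [0.9 0.8 0.1] w 0.0006987559758656373
t 11.94 [ 0.5487 -0.1015  0.1027] [-3.14   0.005  0.044] F [ 0.5 -0.6 -0. ] w 0.00047471146367284654
```

View pics/w3.png

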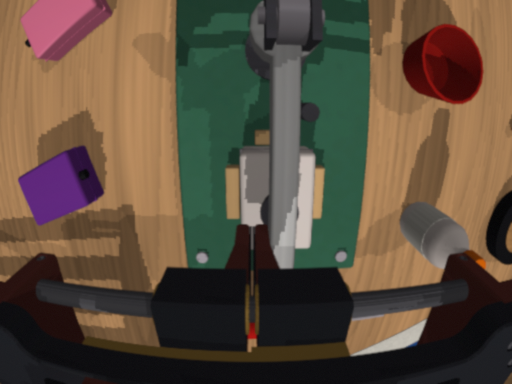

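```bash
python3 - <<'E'
from h import *
p,o=pose(1.571,.12,.022,.104)
s=read_state(); p=s['position'].copy(); n=dirs(1.571)[1]; p[:2]+=.008*n; p[2]=.104
print(movel(list(p),o,feed=.02,f_stop=15)); st()
p,o=pose(1.571,.12,.06,.104); movel(p,o,feed=.1)
p[2]=.24; movel(p,o,feed=.2); st()
c=save('wrist','w4'); save('side','s4'); save('top','t4')
E
python3 - <<'E'
import cv2
a=cv2.imread('pics/s4.png')[150:310,120:330];cv2.imwrite('pics/s4c.png',cv2.resize(a,None,fx=3.6,fy=3.6,interpolation=2))
E
```

```text
True
t 12.28 [ 0.5492 -0.1013  0.1021] [-3.14   0.011  0.044] F [-0.6  0.5 -0.4] w 0.00040739872203215754
t 13.7 [ 0.5054 -0.1028  0.2385] [-3.141e+00  2.000e-03  4.500e-02] F [-0.5  0.9  0.4] w 0.0004731333376684357
```

View pics/w4.png

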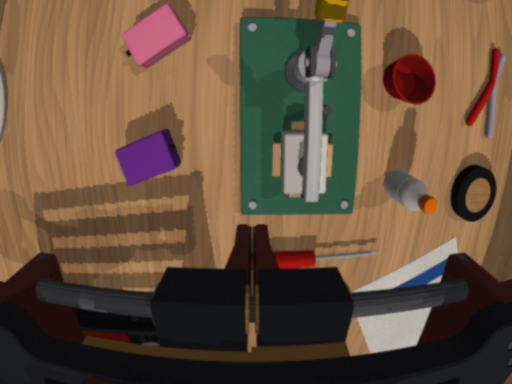

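View pics/s4c.png

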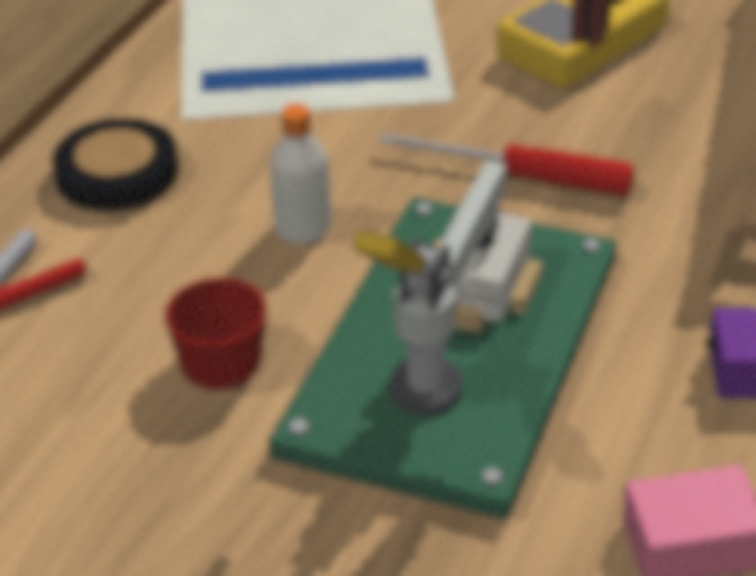

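View pics/t4.png

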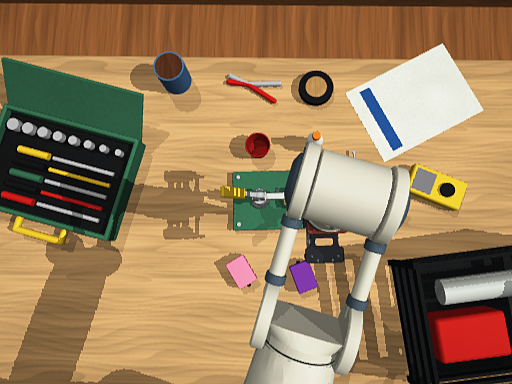

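The strap lies along the jig axis against its pin and the lever, still up, points along the jig's +y. The case is in its nest. Now I'll push the lever down along its arc.

Run:
```python
from h import *
e=-dirs(np.pi/2)[0]; o=[np.pi,0,YJ]
def lp(phi,dz=0):
    s=.085*np.cos(phi); p=PIV+s*e; so=s+.01
    return [p[0],p[1],.112+so*np.tan(phi)+.006/np.cos(phi)+.025+dz]
s=read_state()['position']; movel([s[0],s[1],.31],feed=.25)
p=lp(.9,0); p[2]=.31; movel(p,o,feed=.25)
movel(lp(.9,.02),o,feed=.15); st()
for phi in (.85,.75,.6,.45,.3,.15,.05):
    h=movel(lp(phi),o,feed=.06,f_stop=25); print(phi,h); st()
    if h: break
```

```text
t 15.74 [0.5577 0.0717 0.2467] [ 3.142e+00 -1.000e-03  4.400e-02] F [ 0.5 -0.3 -0.5] w 0.000138229613852764
0.85 False
t 16.3 [0.5574 0.0759 0.221 ] [3.142e+00 1.000e-03 4.500e-02] F [-0.5  0.2 -0.2] w 0.0005623919386480321
0.75 False
t 16.63 [0.5572 0.0821 0.2122] [3.142 0.    0.045] F [-0.1  0.4  0.2] w 0.0003651498963235844
0.6 False
t 17.04 [0.5566 0.09   0.1982] [3.142e+00 2.000e-03 4.500e-02] F [-0.7 -0.1 -0.1] w 0.00045386332523072206
0.45 False
t 17.44 [0.5563 0.0963 0.1846] [3.141e+00 1.000e-03 4.500e-02] F [-0.3 -0.3  0.3] w 0.0006405511085560437
0.3 False
t 17.83 [0.5561 0.1008 0.1706] [3.141e+00 2.000e-03 4.500e-02] F [ 0.7  0.  -0.1] w 0.0005523460225200494
0.15 False
t 18.23 [0.556  0.1036 0.1564] [3.141e+00 2.000e-03 4.500e-02] F [-0.2 -0.1 -0.7] w 0.0006507017445958037
0.05 False
t 18.53 [0.556  0.1044 0.147 ] [3.141e+00 1.000e-03 4.500e-02] F [0.6 0.5 0.2] w 0.000542732555681634
```

Run:
```python
from h import *
s=read_state()['position']
print(movel([s[0],s[1],.128],feed=.03,f_stop=25)); st(); print(read_state()['tau'].round(1))
wait(.3); st()
save('side','s5'); save('wrist','w5')
a=cv2.imread('pics/s5.png')[130:310,100:340];cv2.imwrite('pics/s5c.png',cv2.resize(a,None,fx=3.3,fy=3.3,interpolation=2))
```

```text
True
t 18.93 [0.5567 0.1047 0.1432] [-3.141e+00 -3.000e-03  4.500e-02] F [-1.9 -0.7  7.3] w 0.0007976651492712308
[  0.  -37.8 -38.2   0.1  -0.5  -0. ]
t 19.23 [0.5567 0.1047 0.1432] [-3.141 -0.004  0.045] F [-2.6 -0.7  6.7] w 0.0005090710697293336
```

View pics/s5c.png

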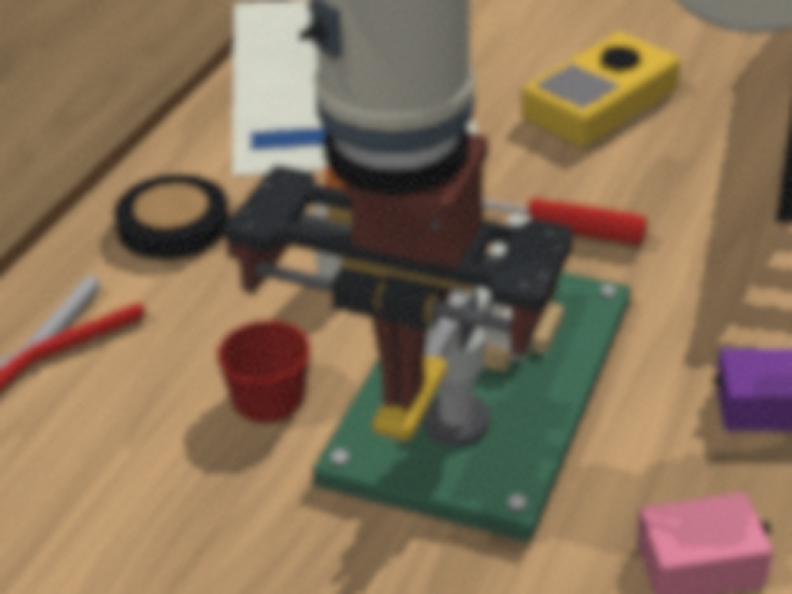

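View pics/w5.png

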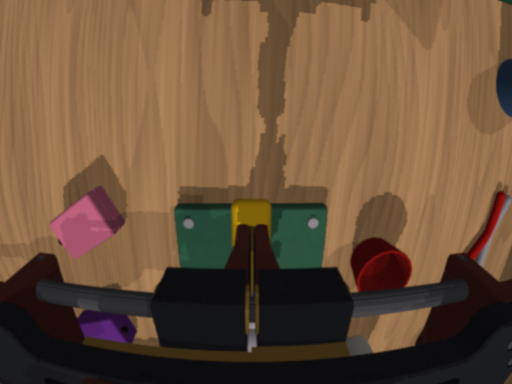

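The finger stopped with its tip at z=0.118, which is the top of a level lever. I'll retract and check the result.

Run:
```python
from h import *
s=read_state()['position']
movel([s[0],s[1],.30],feed=.15); movel([.38,.20,.32],feed=.25); st()
save('side','s6'); c=save('top','t6')
a=cv2.imread('pics/s6.png')[150:310,120:330];cv2.imwrite('pics/s6c.png',cv2.resize(a,None,fx=3.6,fy=3.6,interpolation=2))
a=cv2.imread('pics/t6.png')[125:245,215:375];cv2.imwrite('pics/t6c.png',cv2.resize(a,None,fx=5,fy=5,interpolation=2))
```

```text
t 21.5 [0.3805 0.1997 0.3194] [-3.141e+00 -1.000e-03  4.500e-02] F [ 0.2  0.3 -0.1] w 0.000663791425638723
```

View pics/s6c.png

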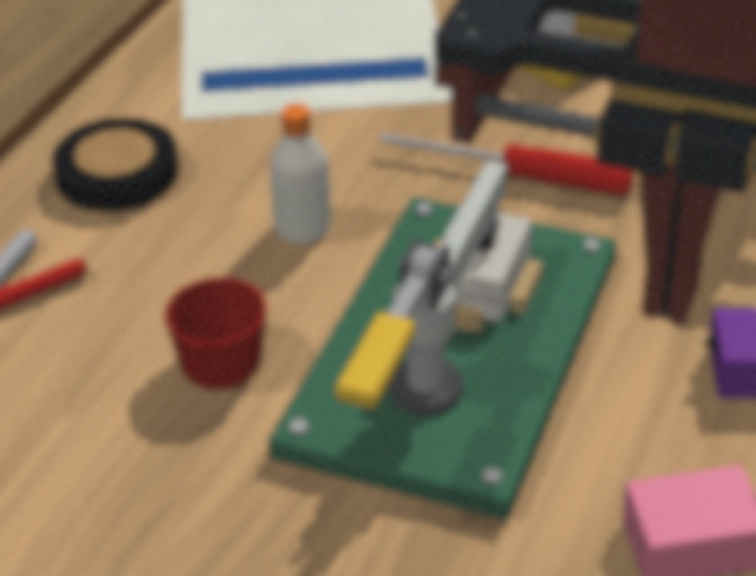

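View pics/t6c.png

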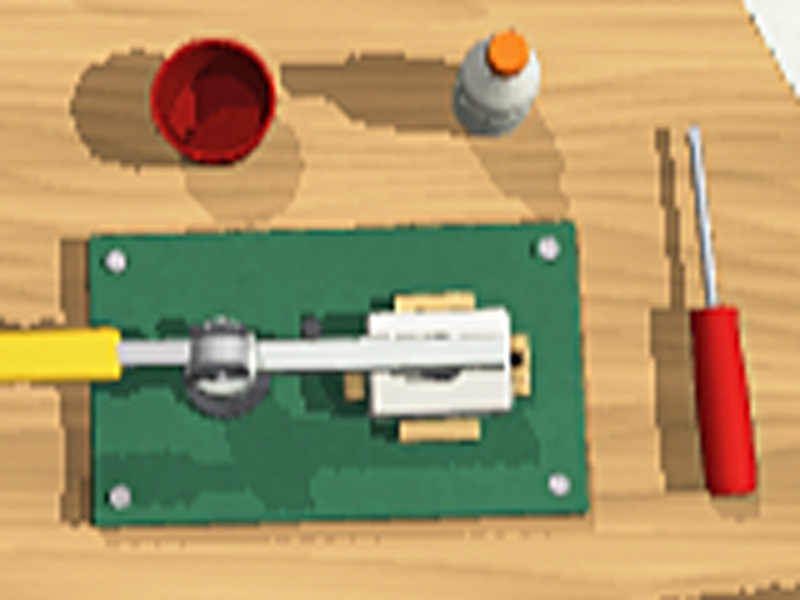

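Run:
```python
from h import *
c=np.load('pics/t6.npz')
f=lambda x,y:(215+(x+.5)/5-.5,125+(y+.5)/5-.5)
for n,x,y,z in(('end',507,353,.096),('hubside',270,356,.096)):
    p=proj(c,*f(x,y),z)[:2]; v=p-PIV; print(n,p.round(4),np.linalg.norm(v).round(3),'th',(np.arctan2(v[1],v[0])+np.pi-YJ).round(3))
for u,v in((196,196),(200,196),(210,196),(218,196),(230,196)): print(u,proj(c,u,v,d=c['z_map'][v,u]).round(4))
```

```text
end [ 0.564  -0.1139] 0.134 th 1.555
hubside [ 0.5606 -0.0032] 0.023 th 1.55
196 [ 5.690e-01  1.866e-01 -4.000e-04]
200 [ 0.5694  0.1766 -0.0023]
210 [ 0.5698  0.1504 -0.0016]
218 [0.5552 0.112  0.1194]
230 [0.5559 0.0848 0.1172]
```

Run:
```python
from h import *
sign_off(); st()
```

```text
the job is handed in; nothing more can be done
the job is handed in; nothing more can be done
```

The job is done and handed in after about 21.5 s of the 54 s allowed. I swept the strap round to its stop with the closed fingers. Then I pushed the cam lever down along its arc until it was level and firm, and drew the hand clear.

- **Strap:** it measures about 1.555 rad in the last top view, against 1.571 at the stop.
- **Lever:** it is level. The top of its grip reads 0.117–0.119 m, against an expected 0.118 m.
- **Case and bystanders:** the case sits in its nest, and the glue bottle, tin and screwdriver look unmoved in the before and after pictures.
- **Not checked directly:** I could not measure the pad's force on the case, so I inferred the clamping from the lever being fully down. The force reading was near zero while I pushed the strap and most of the lever's travel. It registered only at the hard stops, so I went by positions and pictures.

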